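# Drop the lime into the lever-lid food caddy and ease the lid shut

## Robot

A 6-joint arm with a two-finger parallel gripper is mounted at the origin on the work surface. World frame = base frame: x ahead of the robot, y to its left, z up, the work surface at z = 0. Lengths are in m, angles in rad, forces in N, time in s.
With the tool pointing down it reaches from about 0.275 to 0.775 m from the base axis. Payload 14.6 kg.
Tool frame: the origin (TCP) lies on the centre line of the jaws, within the pads' length; the fingertips stand robot.nose_length ahead of it and the grasp point (between the pads) lies 6 mm ahead of it (robot.nose_length is the distance from the TCP to the fingertips, in m); z points along the fingers, y is the line along which they close (so a half turn about z gives the same grasp; the last joint's range is limited). The gripper opens to 85 mm and grips with 20 to 120 N. Pads are 22 mm wide; open, the fingers measure 114 mm over their backs; the gripper's body (76 mm by 85 mm) begins 54 mm behind the grasp point. The pads swing forward as they close: fully open they stand 13 mm farther back than shut.
Start: joints at [-1.294, 0.263, -0.048, 1.259, 0, 1.415], TCP at [0.22, -0.477, 0.256] pointing down, gripper open.
Joint ranges: [-2.65, 2.65], [-0.89, 1.7], [-1.18, 1.37], [-2.13, 2.11], [-1.35, 1.29], [-3.14, 3.14]. Speed limits (rad/s): [1.89, 1.89, 2.57, 2.79, 3.14, 3.14].

## Interface

Orientations are given as [roll, pitch, yaw] about the fixed x, y, z axes, in that order (R = Rz(yaw) Ry(pitch) Rx(roll)).
In Python, from workcell import sensors, optics, job, robot gives the robot as it stands. The module is installed in compiled form; this text tells all that it offers.
- The arm moves only by the tool step_arm, never from a script. Its argument "steps" is a list of rows, each an object of numbers: "dx", "dy", "dz": the shift along the tool's x, y, z in mm; "twist": the turn about the tool's z in units of 10 degrees (1.0 is 10 degrees). A call has 1 to 20 rows; each row is the pose to reach, as a shift and turn from the pose commanded when the call began, along the tool's axes at that moment; what a row does not reach only later rows make up. A row lasts 1/8 s, in which the tool goes at most 62.5 mm and 10.7 degrees, less where a joint would pass 70% of its speed; a pose out of reach is approached as far as the arm can. A call with a gripper value outside its range is refused whole. "fingers" is the gripper command: -1 is shut, 1 is fully open, values between are in proportion, set as the call begins (left out, the last holds). The fingers move at their own pace and stop on an object; "grip_force" is the grip in N (left out, the last holds). Time passes only in rows, so rows that repeat a pose let the fingers close. It gives the time, the measured TCP pose, the force, the opening and the grip force at its end, in the units of the state.
- sensors.sense(): the state, without advancing time (a new reading comes with each control period).
- optics.get_image(name): name is "scene" or "top" or "wrist"; returns the picture (420x560x3 uint8, blue, green, red); there is no depth.
- optics.camera_info(name): a dict with "fov_y" (degrees; the focal length in pixels is half the picture's height over the tangent of half this angle, whatever the lens; pixels are square), "cx", "cy" (the principal point, pixels), "pose" (4x4, takes a point from camera to world coordinates); the wrist camera has in their place "T_tool_cam" (4x4, takes a point from camera to tool coordinates, whose origin is the TCP and whose axes are the flange's). Camera axes: x right, y up, looking along -z (the intrinsics and any distortion apply to the point x, -y, -z); pixel columns grow to the right and rows downward; lengths in m; the calibration is good to about 2 mm. A picture is of the moment at which its call begins: read the wrist's pose just before it. camera_info takes no time and is no camera call.
- job.finish_job(): hands the job in; it is judged then, once.
The state is a dict: "t": time; "qpos": joint angles; "joint_vel": joint speeds; "tau": joint torques, N m; "position": TCP position; "orientation": TCP orientation; "contact_force": force on the tool from outside, world axes, zero at the start; "moment": the same for the moment, N m; "gripper_width": finger opening in m; "grasp_force": force on a finger pad.
Only numpy, scipy, OpenCV 4.12 (cv2) and the standard library are available. Lean on these libraries where they do the work, as an engineer would, in place of code of your own. Each camera call takes 0.05 s, during which the arm holds its last target. There are 200 camera calls.

## Task

A lime is waiting on the side chute of the food-waste caddy, held back by the closed lid. Push the caddy's front lever all the way down with your fingertips so that the lid opens wide, and keep it down until the lime has rolled in. Then let the lever up slowly, with your fingers on it the whole way, so that the lid settles fully shut without slamming, and move clear; do not touch the lime, and leave the mug, the bottle and the tin where they are.

Things in the scene. Friction and masses are not known exactly. Their poses are not given: they have to be found in the camera images.
- caddy: Fixed square steel bin, 200 x 200 mm in plan, 140 mm high. Origin: centre of its underside, on the worktop. The lever is on its -x side (front), the lid hinges on its +x side. A chute stands out on its +y side to 260 mm from the centre, 75 mm wide (x -78 to -2 mm), up to 220 mm high. The shut lid's top is 185 mm up; open, its front edge is 335 mm up and farther back.
- lever (a joint): Angle by which the caddy's lever is pressed: 0 at rest, 0.4 rad fully down at its stop. Its pivot lies at (-107, 0, 90) mm in the caddy's frame, along the caddy's y axis; its arm stands out 141 mm towards the caddy's -x, rising 0.25 rad above level at rest, 0.15 rad below level when fully down. Pressing takes about 5 to 9 N at the plate; the lid's weight pushes the lever back up.
- plate (a point): Grey ribbed press plate at the lever's end, turning with it: 46 mm along the arm, 46 mm across (caddy's y), 10 mm thick. The point is the centre of its upper face: at rest at (-220, 0, 123) mm in the caddy's frame, fully down at (-224, 0, 76) mm. Nothing stands above it or within 100 mm to either side.
- lid_front (a point): Middle of the upper front edge of the steel lid: 185 mm above the worktop when shut, 335 mm wide open. The lid is rigidly linked to the lever and turns 2.5 x its angle (0 to 1.0 rad). It weighs about 0.3 kg and nothing holds it open: let go, it slams (lever above 0.8 rad/s). Lowered over 2 s or more (plate rising 25 mm/s or slower) it shuts gently.
- lime: The lime, a green ball 48 mm in diameter, about 70 g; origin at its centre. It starts on the caddy's chute, which slopes 14 degrees down to the caddy, leaning on the side skirt of the shut lid, and rolls in by itself within about 1 s once the lid has risen over half way.
- soap: Blue washing-up bottle with a black cap, 60 mm in diameter, 170 mm high, loose on the worktop beside the caddy. Origin: centre of its underside.
- mug: White mug, 80 mm across, 90 mm high, with a handle on its +y side, loose on the worktop. Origin: centre of its underside.
- tin: Plain metal tin, 72 mm in diameter, 100 mm high, loose on the worktop. Origin: centre of its underside.
Things that resemble listed ones, but are neither listed nor needed, are in the scene too. What is meant by the lime is not pink, and is the larger of those in its own colour.

How it is judged:
On the way, in this order (a step that is already met when the one before it is completed fails the run):
1. the fingers press the lever right down (beyond 0.34 of its 0.40 rad, the lid wide open) and hold it there until the lime is in the caddy (value of joint lever above 0.34 rad and contact force between the fingers and lever above 0.5 N and z of lime in the frame of caddy below 0.08 m and x of lime in the frame of caddy between -0.1 and 0.1 m and y of lime in the frame of caddy between -0.1 and 0.1 m), for 0.3 s.
2. the lid is nearly shut with the fingers still on the lever: it was lowered, not let go (value of joint lever between 0.008 and 0.1 rad and contact force between the fingers and lever above 0.3 N and z of lime in the frame of caddy below 0.08 m and x of lime in the frame of caddy between -0.1 and 0.1 m and y of lime in the frame of caddy between -0.1 and 0.1 m), for 0.02 s.
3. the lid is shut (value of joint lever below 0.012 rad and z of lid_front in the frame of caddy below 0.192 m and z of lime in the frame of caddy below 0.08 m and x of lime in the frame of caddy between -0.1 and 0.1 m and y of lime in the frame of caddy between -0.1 and 0.1 m), for 0.2 s.
At the end, for the whole second after the job is handed in: The lime lies inside the caddy (its centre within 100 mm of the caddy's axes and less than 80 mm above the worktop) and the lid is shut and at rest (lever within 0.012 rad of its rest, front edge of the lid within 7 mm of its shut height) (all of step 3 and velocity of joint lever between -0.03 and 0.03 rad/s); the robot touches nothing.
It fails at once if the lid slammed: the lever came up faster than 0.64 rad/s, the lid 1.6 rad/s (velocity of joint lever below -0.64 rad/s).
It fails at once if the robot touched the lime (contact force between any of the fingers, the arm and lime above 0.2 N).
It fails at once if the lime was lifted (z of lime in the frame of caddy above 0.26 m).
It fails at once if the mug, bottle or tin was shifted by more than 15 mm, lifted or tipped (distance of any of soap, mug, tin from where it was at the start of the episode above 0.015 m or angle between any of soap, mug, tin's own z axis and vertical above 0.2 rad).
It also fails if it takes over 40 s, if anything falls off the work surface, if the arm or the gripper's body presses on something with over 40 N, if the wrist force passes 120 N, or if a joint passes its speed limit or range.

## Working session

There is one attempt and no reset: what is moved stays moved. The work goes in short steps, Python scripts to look and compute and a tool call to move; the robot and the scene stay as the last step left them, time stands still between calls to the robot, and variables do not carry over. Pictures are saved under pics/ and viewed, at most 10 in all, crops included, and the job is handed in when it is done.

Besides the shell and the picture viewer there is one more tool, called after "Request:" by a JSON object that holds its "method" and its "body". step_arm: Moves the arm, as the interface text tells. Its arguments: {"type":"object","properties":{"steps":{"type":"array"},"fingers":{"type":"number"},"grip_force":{"type":"number"}},"required":["steps"]}

```bash
mkdir -p pics
python3 - <<'E'
from workcell import sensors, optics, robot
import cv2,numpy as np
s=sensors.sense(); print(s['t'],s['position'],s['orientation'],s['gripper_width'],robot.nose_length)
for n in ('scene','top'):
    cv2.imwrite(f'pics/{n}0.png',optics.get_image(n))
    i=optics.camera_info(n); print(n,{k:(np.round(v,4).tolist() if k=='pose' else v) for k,v in i.items()})
E
```

```text
0.0 [ 0.2196337  -0.47656532  0.25583516] [-3.14052481e+00 -1.61177188e-04  4.31783008e-01] 0.08514039182587385 0.025
scene {'fov_y': 45.21444131233848, 'cx': 285.982140077505, 'cy': 204.10018424486904, 'pose': [[0.0794, -0.768, 0.6355, 1.2373], [0.9968, 0.0626, -0.0489, -0.0173], [-0.0022, 0.6374, 0.7706, 0.978], [0.0, 0.0, 0.0, 1.0]]}
top {'fov_y': 49.67002732993852, 'cx': 282.36380786908876, 'cy': 207.00909425572016, 'pose': [[0.0103, 0.9924, -0.1225, 0.4125], [-0.9999, 0.01, -0.0028, 0.0384], [-0.0016, 0.1225, 0.9925, 1.331], [0.0, 0.0, 0.0, 1.0]]}
```

View pics/scene0.png

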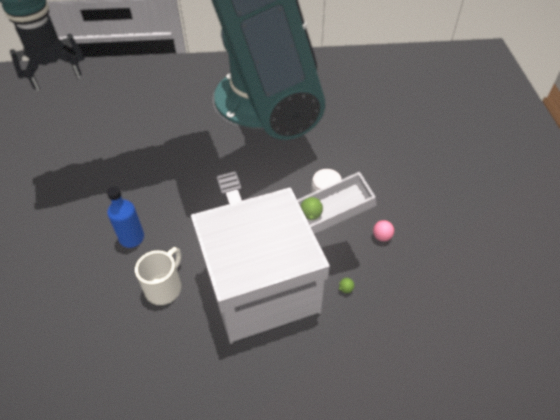

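View pics/top0.png

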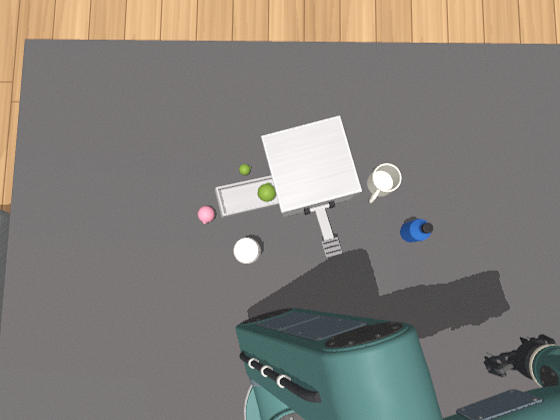

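The larger green ball, at top (266,192) and scene (311,208), lies on the chute, so it is the lime. The small green one at top (245,169) is on the worktop, and the pink one at (206,214) is excluded by its colour. The grey ribbed plate is at top (332,246) and scene (230,182). Next I measure these and take one enlarged crop.

```bash
cat > h.py <<'E'
import cv2,numpy as np
from workcell import sensors, optics
def ray(n,u,v):
    i=optics.camera_info(n); f=210/np.tan(np.radians(i['fov_y'])/2); T=np.array(i['pose'])
    d=T[:3,:3]@np.array([(u-i['cx'])/f,-(v-i['cy'])/f,-1]); return T[:3,3],d
def plane(n,u,v,z):
    o,d=ray(n,u,v); return o+d*(z-o[2])/d[2]
def tri(a,b):
    (o,d),(p,e)=ray('top',*a),ray('scene',*b)
    st=np.linalg.lstsq(np.c_[d,-e],p-o,rcond=None)[0]; A=o+d*st[0];B=p+e*st[1]
    return (A+B)/2,np.linalg.norm(A-B)
E
python3 - <<'E'
from h import *
np.set_printoptions(precision=4,suppress=True)
t=cv2.imread('pics/top0.png');s=cv2.imread('pics/scene0.png')
for n,im in(('top',t),('scene',s)):
    h=cv2.cvtColor(im,cv2.COLOR_BGR2HSV)
    m=cv2.inRange(h,(30,90,40),(50,255,255))
    _,_,st,c=cv2.connectedComponentsWithStats(m); print(n,'green',st[1:,4],c[1:])
m=cv2.inRange(cv2.cvtColor(t,cv2.COLOR_BGR2GRAY),165,255)
cs,_=cv2.findContours(m,0,2);c=max(cs,key=cv2.contourArea)
q=cv2.minAreaRect(cv2.convexHull(c)); print('rect',q)
for u in [(262,136),(340,116),(361,190),(281,212)]: print('lid corner',plane('top',*u,.185))
print('plate',plane('top',332,246,.123),plane('scene',230,182,.123),tri((332,246),(230,182)))
print('lime tri',tri((266,192),(311,208)))
print('tin',plane('top',247,250,.1),'soap cap',plane('top',427,228,.17))
a=cv2.resize(t[150:270,200:350],None,fx=3,fy=3,interpolation=2);b=cv2.resize(s[150:240,200:350],None,fx=3,fy=3,interpolation=2)
b=cv2.copyMakeBorder(b,0,0,0,0,0);cv2.imwrite('pics/crop.png',cv2.resize(np.vstack([a,b]),None,fx=.9,fy=.9))
E
```

```text
top green [ 99 243] [[244.2121 169.0808]
 [266.2428 192.0905]]
scene green [308 169] [[311.6494 207.2792]
 [346.2485 285.0414]]
rect ((283.0040588378906, 170.7930450439453), (80.00907897949219, 141.991943359375), 75.17352294921875)
lid corner [0.7391 0.0964 0.185 ]
lid corner [ 0.7947 -0.1062  0.185 ]
lid corner [ 0.5998 -0.1588  0.185 ]
lid corner [0.5411 0.045  0.185 ]
plate [ 0.4587 -0.0909  0.123 ] [ 0.4565 -0.0853  0.123 ] (array([ 0.4586, -0.0878,  0.1257]), np.float64(0.005588181647958748))
lime tri (array([0.593 , 0.0838, 0.1792]), np.float64(0.0006211837600879731))
tin [0.4464 0.1363 0.1   ] soap cap [ 0.5054 -0.3294  0.17  ]
```

View pics/crop.png

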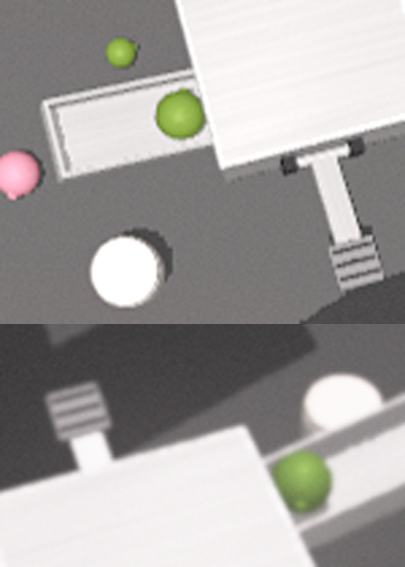

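The crop confirms it: the large green ball on the chute is the lime, and the ribbed plate is at the lever's end with clear space around it. The lid centre is about (0.669,-0.031) with yaw about 0.28. That puts the plate at (0.457,-0.092), which agrees with the direct measurement of (0.459,-0.088). I'll move above it with the fingers shut.

Request:
{"method": "step_arm", "body": {"steps": [{"dx":25,"dy":-17},{"dx":63,"dy":-42},{"dx":101,"dy":-67},{"dx":139,"dy":-92},{"dx":177,"dy":-118},{"dx":215,"dy":-143,"twist":0.2},{"dx":253,"dy":-168,"twist":0.4},{"dx":291,"dy":-194,"twist":0.6},{"dx":329,"dy":-219,"twist":0.8},{"dx":360,"dy":-240,"twist":0.9},{"dx":376,"dy":-251,"twist":0.9},{"dx":376,"dy":-251,"dz":20,"twist":0.9},{"dx":376,"dy":-251,"dz":40,"twist":0.9},{"dx":376,"dy":-251,"dz":55,"twist":0.9},{"dx":376,"dy":-251,"dz":55,"twist":0.9}], "fingers": -1}}

```text
$.steps[0]: bad value
```

Run:
```python
from h import *
s=sensors.sense(); print(s['t'],s['position'],s['orientation'],s['gripper_width'],s['contact_force'])
i=optics.camera_info('wrist'); print(np.round(i['T_tool_cam'],4).tolist(),{k:v for k,v in i.items() if k!='T_tool_cam'})
a=optics.get_image('wrist');b=optics.get_image('scene')[100:310,100:380]
cv2.imwrite('pics/w1.png',np.hstack([cv2.resize(a,(400,300)),cv2.resize(b,(400,300))]))
```

```text
0.1 [ 0.21964808 -0.47661035  0.25588658] [-3.14068104e+00 -1.56635726e-04  4.31814920e-01] 0.08578003372792234 [ 0.62183936 -0.2962962  -0.25572495]
[[0.0004, 0.9554, 0.2955, 0.0747], [1.0, -0.0003, -0.0004, -0.001], [-0.0003, 0.2955, -0.9554, -0.1181], [0.0, 0.0, 0.0, 1.0]] {'fov_y': 68.22970644438873, 'cx': 273.5886574765948, 'cy': 216.1558281646737}
```

View pics/w1.png

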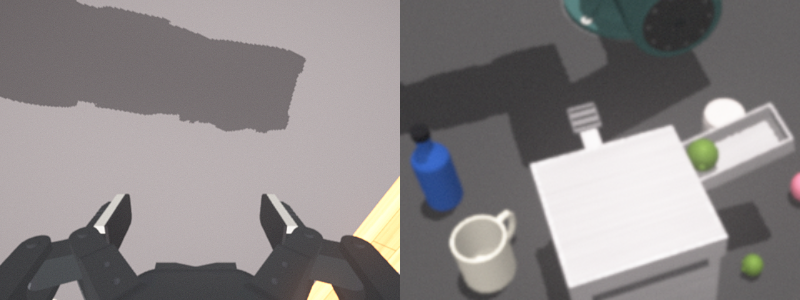

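The picture shows the move was refused and nothing has shifted. I'll send it again with every key in every row.

Request:
{"method": "step_arm", "body": {"steps": [{"dx":25,"dy":-17,"dz":0,"twist":0},{"dx":63,"dy":-42,"dz":0,"twist":0},{"dx":101,"dy":-67,"dz":0,"twist":0},{"dx":139,"dy":-92,"dz":0,"twist":0},{"dx":177,"dy":-118,"dz":0,"twist":0},{"dx":215,"dy":-143,"dz":0,"twist":0.2},{"dx":253,"dy":-168,"dz":0,"twist":0.4},{"dx":291,"dy":-194,"dz":0,"twist":0.6},{"dx":329,"dy":-219,"dz":0,"twist":0.8},{"dx":360,"dy":-240,"dz":0,"twist":0.9},{"dx":376,"dy":-251,"dz":0,"twist":0.9},{"dx":376,"dy":-251,"dz":20,"twist":0.9},{"dx":376,"dy":-251,"dz":40,"twist":0.9},{"dx":376,"dy":-251,"dz":55,"twist":0.9},{"dx":376,"dy":-251,"dz":55,"twist":0.9}], "fingers": -1, "grip_force": 40}}

```text
t: 2.08
position: [0.4556, -0.0913, 0.2006]
orientation: [-3.14, 0.001, 0.275]
contact_force: [-0.8, -0.4, 0.6]
gripper_width: 0.0001
grasp_force: 0.0
```

Run:
```python
from h import *
a=optics.get_image('wrist');b=optics.get_image('scene')[100:310,100:380]
cv2.imwrite('pics/w2.png',np.hstack([cv2.resize(a,(400,300)),cv2.resize(b,(400,300))]))
```

```text
(no output)
```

View pics/w2.png

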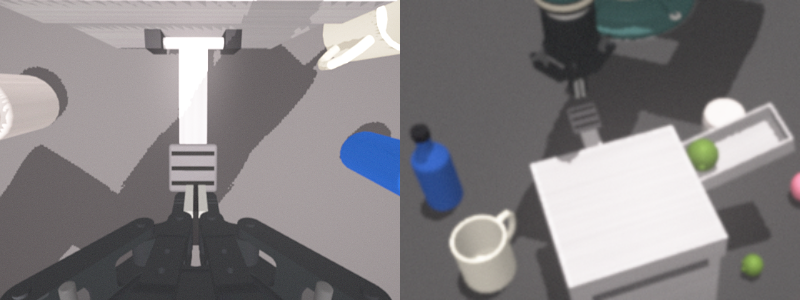

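The wrist view shows the plate centred under the shut fingertips, within about 3 mm, with clear space around it. Now I press.

Request:
{"method": "step_arm", "body": {"steps": [{"dx":1,"dy":-3,"dz":15,"twist":0},{"dx":1,"dy":-3,"dz":30,"twist":0},{"dx":1,"dy":-3,"dz":42,"twist":0},{"dx":1,"dy":-3,"dz":48,"twist":0},{"dx":1,"dy":-3,"dz":54,"twist":0},{"dx":1,"dy":-3,"dz":60,"twist":0},{"dx":0,"dy":-3,"dz":66,"twist":0},{"dx":0,"dy":-3,"dz":72,"twist":0},{"dx":-1,"dy":-3,"dz":78,"twist":0},{"dx":-1,"dy":-3,"dz":84,"twist":0},{"dx":-1,"dy":-3,"dz":90,"twist":0},{"dx":-1,"dy":-3,"dz":94,"twist":0},{"dx":-1,"dy":-3,"dz":97,"twist":0},{"dx":-1,"dy":-3,"dz":97,"twist":0}]}}

```text
t: 3.92
position: [0.4543, -0.0888, 0.1041]
orientation: [-3.141, 0.0, 0.275]
contact_force: [-0.2, -0.4, 0.9]
gripper_width: -0.0003
grasp_force: 0.6
```

Run:
```python
from h import *
b=optics.get_image('scene')[50:350,80:420]; a=optics.get_image('wrist')
cv2.imwrite('pics/w3.png',np.hstack([cv2.resize(a,(400,300)),cv2.resize(b,(400,353))[:300]]))
```

```text
(no output)
```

View pics/w3.png

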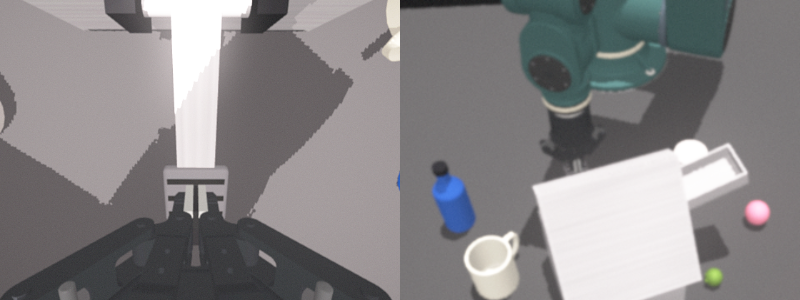

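The lid is open and the lime has left the chute; the chute is empty in the scene view. I'll push to the stop and hold.

Request:
{"method": "step_arm", "body": {"steps": [{"dx":0,"dy":0,"dz":1,"twist":0},{"dx":0,"dy":0,"dz":2,"twist":0},{"dx":0,"dy":0,"dz":3,"twist":0},{"dx":0,"dy":0,"dz":3,"twist":0}]}}

```text
t: 4.53
position: [0.4546, -0.0888, 0.1022]
orientation: [3.141, -0.001, 0.275]
contact_force: [-4.1, 2.2, 20.4]
gripper_width: -0.0001
grasp_force: 10.8
```

Request:
{"method": "step_arm", "body": {"steps": [{"dx":0,"dy":0,"dz":0,"twist":0},{"dx":0,"dy":0,"dz":0,"twist":0},{"dx":0,"dy":0,"dz":0,"twist":0},{"dx":0,"dy":0,"dz":0,"twist":0},{"dx":0,"dy":0,"dz":0,"twist":0},{"dx":0,"dy":0,"dz":0,"twist":0},{"dx":0,"dy":0,"dz":-1,"twist":0},{"dx":0,"dy":0,"dz":-2,"twist":0},{"dx":0,"dy":0,"dz":-3,"twist":0},{"dx":0,"dy":0,"dz":-4,"twist":0},{"dx":0,"dy":0,"dz":-5,"twist":0},{"dx":0,"dy":0,"dz":-6,"twist":0},{"dx":0,"dy":0,"dz":-7,"twist":0},{"dx":0,"dy":0,"dz":-8,"twist":0},{"dx":0,"dy":0,"dz":-9,"twist":0},{"dx":0,"dy":0,"dz":-10,"twist":0}]}}

```text
t: 6.52
position: [0.4544, -0.0889, 0.1114]
orientation: [3.142, 0.0, 0.275]
contact_force: [-0.6, 0.7, 2.8]
gripper_width: -0.0001
grasp_force: 0.9
```

Request:
{"method": "step_arm", "body": {"steps": [{"dx":0,"dy":0,"dz":-1,"twist":0},{"dx":0,"dy":0,"dz":-2,"twist":0},{"dx":0,"dy":0,"dz":-3,"twist":0},{"dx":0,"dy":0,"dz":-4,"twist":0},{"dx":0,"dy":0,"dz":-5,"twist":0},{"dx":0,"dy":0,"dz":-6,"twist":0},{"dx":0,"dy":0,"dz":-7,"twist":0},{"dx":0,"dy":0,"dz":-8,"twist":0},{"dx":0,"dy":0,"dz":-9,"twist":0},{"dx":0,"dy":0,"dz":-10,"twist":0},{"dx":0,"dy":0,"dz":-11,"twist":0},{"dx":0,"dy":0,"dz":-12,"twist":0},{"dx":0,"dy":0,"dz":-13,"twist":0},{"dx":0,"dy":0,"dz":-14,"twist":0},{"dx":0,"dy":0,"dz":-15,"twist":0},{"dx":0,"dy":0,"dz":-16,"twist":0},{"dx":0,"dy":0,"dz":-17,"twist":0},{"dx":0,"dy":0,"dz":-18,"twist":0}]}}

```text
t: 8.78
position: [0.4545, -0.0889, 0.1294]
orientation: [3.141, -0.0, 0.275]
contact_force: [2.5, 1.5, 2.0]
gripper_width: 0.0002
grasp_force: 1.6
```

Request:
{"method": "step_arm", "body": {"steps": [{"dx":0,"dy":0,"dz":-1,"twist":0},{"dx":0,"dy":0,"dz":-2,"twist":0},{"dx":0,"dy":0,"dz":-3,"twist":0},{"dx":0,"dy":0,"dz":-4,"twist":0},{"dx":0,"dy":0,"dz":-5,"twist":0},{"dx":0,"dy":0,"dz":-6,"twist":0},{"dx":0,"dy":0,"dz":-7,"twist":0},{"dx":0,"dy":0,"dz":-8,"twist":0},{"dx":0,"dy":0,"dz":-9,"twist":0},{"dx":0,"dy":0,"dz":-10,"twist":0},{"dx":0,"dy":0,"dz":-11,"twist":0},{"dx":0,"dy":0,"dz":-12,"twist":0},{"dx":0,"dy":0,"dz":-13,"twist":0}]}}

```text
t: 10.4
position: [0.4544, -0.0889, 0.1424]
orientation: [3.142, -0.0, 0.275]
contact_force: [3.2, 0.7, 3.2]
gripper_width: -0.0001
grasp_force: 2.0
```

Run:
```python
from h import *
b=optics.get_image('scene')[80:350,100:420]; a=optics.get_image('wrist')
cv2.imwrite('pics/w4.png',np.hstack([cv2.resize(a,(400,300)),cv2.resize(b,(356,300))]))
print(sensors.sense()['contact_force'])
```

```text
[3.71180396 0.87316169 3.4864231 ]
```

View pics/w4.png

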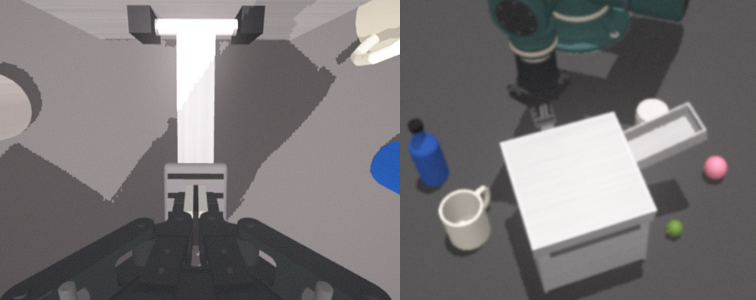

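The fingers are still on the plate at about 3 N, the lid is nearly shut, and the chute is empty. I'll finish the release slowly, then move clear.

Request:
{"method": "step_arm", "body": {"steps": [{"dx":0,"dy":0,"dz":-0.5,"twist":0},{"dx":0,"dy":0,"dz":-1,"twist":0},{"dx":0,"dy":0,"dz":-1.5,"twist":0},{"dx":0,"dy":0,"dz":-2,"twist":0},{"dx":0,"dy":0,"dz":-2.5,"twist":0},{"dx":0,"dy":0,"dz":-3,"twist":0},{"dx":0,"dy":0,"dz":-3.5,"twist":0},{"dx":0,"dy":0,"dz":-4,"twist":0},{"dx":0,"dy":0,"dz":-5,"twist":0},{"dx":0,"dy":0,"dz":-6,"twist":0},{"dx":0,"dy":0,"dz":-7,"twist":0},{"dx":0,"dy":0,"dz":-8,"twist":0},{"dx":0,"dy":0,"dz":-9,"twist":0},{"dx":0,"dy":0,"dz":-10,"twist":0},{"dx":0,"dy":0,"dz":-11,"twist":0},{"dx":0,"dy":0,"dz":-12,"twist":0}]}}

```text
t: 12.5
position: [0.4542, -0.0889, 0.1542]
orientation: [-3.141, 0.0, 0.275]
contact_force: [0.2, 0.8, -0.3]
gripper_width: 0.0002
grasp_force: 0.0
```

Request:
{"method": "step_arm", "body": {"steps": [{"dx":0,"dy":0,"dz":-10,"twist":0},{"dx":0,"dy":0,"dz":-30,"twist":0},{"dx":0,"dy":0,"dz":-60,"twist":0},{"dx":0,"dy":0,"dz":-80,"twist":0},{"dx":0,"dy":0,"dz":-80,"twist":0},{"dx":0,"dy":0,"dz":-80,"twist":0},{"dx":0,"dy":0,"dz":-80,"twist":0},{"dx":0,"dy":0,"dz":-80,"twist":0}]}}

```text
t: 13.5
position: [0.4542, -0.0888, 0.2338]
orientation: [-3.141, 0.001, 0.275]
contact_force: [1.2, -0.6, 0.2]
gripper_width: 0.0
grasp_force: 0.0
```

Run:
```python
from h import *
s=sensors.sense();print(s['t'],s['contact_force'],np.abs(s['joint_vel']).max())
b=optics.get_image('scene')[80:350,100:420]; a=optics.get_image('wrist')
cv2.imwrite('pics/w5.png',np.hstack([cv2.resize(a,(400,300)),cv2.resize(b,(356,300))]))
```

```text
13.5 [ 1.16086596 -0.58011097  0.22710901] 0.002627084189600397
```

View pics/w5.png

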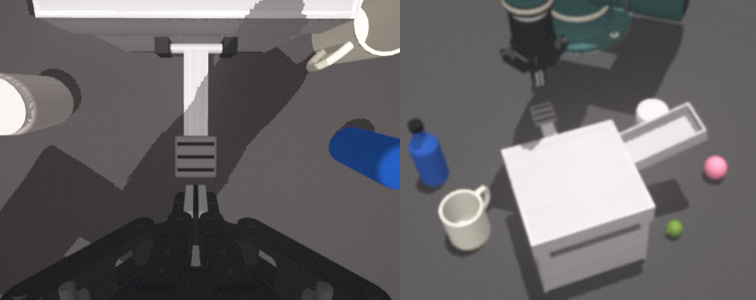

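The lid is shut, the fingers are clear, the chute is empty, and the mug, bottle and tin haven't moved.

```bash
python3 -c "
from workcell import job; print(job.finish_job())"
```

```text
the job is handed in; nothing more can be done
None
```

The job is handed in, but it returned no verdict: the lever was pressed to its stop, the lime left the chute into the caddy, the lid was lowered shut with the fingers on the lever, and the arm ended clear with the mug, bottle and tin where they were.

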